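# Swap the jars and twist off the preserve jar's tight cap

## Robot

A 6-joint arm with a two-finger parallel gripper is mounted at the origin on a cart in front of the work surface, level with it; the furniture and walls round the work are solid. World frame = base frame: x ahead of the robot, y to its left, z up, the work surface at z = 0. Lengths are in mm, angles in degrees, forces in N, time in s.
With the tool pointing down it reaches from about 275 to 1000 mm from the base axis. Payload 8.4 kg.
Tool frame: the origin (TCP) lies midway between the tips of the shut fingers; the grasp point (between the pads) lies 19 mm behind it; z points along the fingers, y is the line along which they close (so a half turn about z gives the same grasp; the last joint's range is limited). The gripper opens to 85 mm and grips with 20 to 120 N. Pads are 22 mm wide; open, the fingers measure 114 mm over their backs; the gripper's body (76 mm by 85 mm) begins 54 mm behind the grasp point. The pads swing forward as they close: fully open they stand 13 mm farther back than shut.
Start: joints at [64.206, 20.225, 93.587, -0, 66.188, -0.138], TCP at [270.614, 563.379, 231.281] pointing down, gripper open.
Joint ranges: [-150.9, 150.9], [-52.94, 120.26], [3.33, 152.33], [-74.26, 254.26], [0, 154.13], [-172.89, 172.89]. Speed limits (degrees/s): [127.2, 127.2, 159.86, 180, 180, 180].

## Interface

Orientations are given as a 3x3 rotation matrix whose columns are the frame's x, y, z axes.
In Python, from station import sense, camera, calibration, hand_in gives the robot as it stands.
- The arm moves only by the tool jog_arm, never from a script. Its argument "commands" is a list of rows, each a list of 7 numbers: the shift along the world's x, y, z in m, then the turn, a rotation vector about the world's x, y, z in degrees, then the finger opening in m, from 0 to 0.0854. A call has 1 to 8 rows; each row is the pose to reach, as a shift and turn from the pose commanded when the call began; what a row does not reach only later rows make up. A row lasts 1/10 s, in which the tool goes at most 50 mm and 8.59 degrees, less where a joint would pass 70% of its speed; a pose out of reach is approached as far as the arm can. A call with a gripper value outside its range is refused whole. The fingers move at their own pace and stop on an object; "grip_force" is the grip in N (left out, the last holds). Time passes only in rows, so rows that repeat a pose let the fingers close. It gives the time, the measured TCP pose, the force, the opening and the grip force at its end, in the units of the state.
- sense(): the state, without advancing time (a new reading comes with each control period).
- camera(name): name is "scene" or "top"; returns (picture, depth): 384x512x3 uint8, red, green, blue; 384x512 float32, mm along the optical axis (not along the pixel's ray), 0 where there is no reading.
- calibration(name): a dict with "fx", "fy", "cx", "cy" (pixels), "dist" ([k1, k2, p1, p2, k3] as OpenCV has them; the pictures are not rectified), "pose" (4x4, takes a point from camera to world coordinates). Camera axes: x right, y down, z forward; pixel columns grow to the right and rows downward; lengths in mm; the calibration is good to about 2 mm. A picture is of the moment at which its call begins. calibration takes no time and is no camera call.
- hand_in(): hands the job in; it is judged then, once.
The state is a dict: "t": time; "joints": joint angles; "dq": joint speeds; "joint_torque": joint torques, N m; "tcp_pos": TCP position; "tcp_rot": TCP orientation; "wrist_force": force on the tool from outside, world axes, zero at the start; "ft_torque": the same for the moment, N m; "opening": finger opening in mm; "gripper_force": force on a finger pad.
Only numpy, scipy, OpenCV 4.12 (cv2) and the standard library are available. Lean on these libraries where they do the work, as an engineer would, in place of code of your own. Each camera call takes 0.05 s, during which the arm holds its last target. There are 200 camera calls.

## Task

Let the two jars trade places: first lift the square spice jar with the black lid out of the opening stand and set it upright on the bamboo tray, then stand the amber jar with the red cap, still closed, fully down in the stand's square pocket, which keeps it from turning. Then twist the tight red cap counterclockwise (seen from above) until it comes free of the neck, lift it off level and finish while still holding it a few centimetres above the jar's mouth, clear of the jar and over its middle; the jar stays down in the stand. Leave the other things on the worktop where they are.

Things in the scene. Friction and masses are not known exactly. Their poses are not given: they have to be found in the camera images.
- stand: opening stand, fixed: aluminium base 124 x 124 mm, square wooden collar 98 mm wide, 30 mm high, black rubber block in it with its top at 35 mm and a square pocket 58 x 58 mm along the stand's x and y, pocket floor at z = 10 mm (25 mm deep, bevelled mouth). Origin: centre of the underside, below the pocket's centre. A jar fits in any quarter turn.
- tray: footed bamboo tray, fixed, 97 mm along its x, 335 mm along its y, top surface at z = 22 mm. Origin: centre of its underside. Room for both jars side by side along y; the amber jar stands on it at the start within 105 mm of the middle.
- jar: amber glass jar, closed, on the tray at the start: 54 x 54 mm square body 68 mm high, white label on its -x face, shoulder to 80 mm, round neck to the rim at 96 mm; 101 mm high with cap, 0.25 to 0.5 kg. Origin: centre of the underside, z up, x and y square to the sides. It can be carried by its closed cap, which holds firmly.
- cap: round red twist-off cap, loose part, 52 mm across, 23 mm high, white line on top along its -x. Origin: centre of its lower edge, 78 mm above the jar's underside when closed. Closed, its yaw is within 0.15 rad of the jar's. It is stiff (about 0.3 N m) and turns the whole jar unless that is held. Counterclockwise it is free 0.95 to 1.9 rad from the jar's yaw: turn about 1.35 rad, then lift.
- jar_rim (a point): centre of the amber jar's mouth, 96 mm above its underside. Two lugs on the neck hold two lugs in the cap; an orange rubber seal on the rim pushes the cap up with about 9 N. Clockwise the cap meets a stop at once, counterclockwise at about 2 rad. Once free it lifts straight off and is clear of rim and seal after rising 22 mm.
- spice_jar: square clear spice jar with pale yellow contents and square black lid, 46 x 46 mm, 97 mm high, about 0.2 kg. Origin: centre of the underside, z up, x and y square to the sides. At the start it stands loosely on the floor of the stand's pocket.
- timer: bystander, leave alone: black and white dial kitchen timer, 64 mm across, 58 mm high; origin at the centre of its underside
- labels: bystander, leave alone: flat roll of brown labels, 62 mm across, 24 mm high; origin at the centre of its underside
- funnel: bystander, leave alone: metal funnel standing mouth down, 91 mm across, 62 mm high; origin at the centre of its underside
- bowl: bystander, leave alone: small white pinch bowl, 68 mm across, 28 mm high; origin at the centre of its underside
- cup: bystander, leave alone: small metal measuring cup with a flat handle, 55 x 136 x 27 mm; origin at the centre of its underside
- scoop: bystander, leave alone: wooden scoop, 49 x 177 x 32 mm; origin at the centre of its underside

How it is judged (in metres and radians):
On the way, in this order (a step that is already met when the one before it is completed fails the run):
1. the spice jar stands upright on the bamboo tray, let go (z of spice_jar in the frame of tray between 0.017 and 0.028 m and x of spice_jar in the frame of tray between -0.048 and 0.048 m and y of spice_jar in the frame of tray between -0.168 and 0.168 m and angle between spice_jar's own z axis and vertical below 0.1 rad and contact force between spice_jar and the fingers below 0.1 N), for 0.2 s.
2. the amber jar stands fully down in the stand's pocket, upright, with its cap still on (horizontal distance between jar and stand below 0.008 m and z of jar in the frame of stand below 0.016 m and angle between jar's own z axis and vertical below 0.1 rad and z of cap in the frame of jar below 0.084 m), for 0.2 s.
At the end, for the whole second after the job is handed in: Fingers hold the red cap still, level (0.2 rad), off the jar, its lower edge 5 to 89 mm above the rim, within 20 mm of the jar's axis; amber jar upright on the pocket floor (6 mm high, 8 mm sideways at most); spice jar upright on the bamboo tray, let go (all of step 1 and horizontal distance between jar and stand below 0.008 m and z of jar in the frame of stand below 0.016 m and angle between jar's own z axis and vertical below 0.1 rad and z of cap in the frame of jar between 0.101 and 0.185 m and horizontal distance between cap and jar below 0.02 m and angle between cap's own z axis and vertical below 0.2 rad and contact force between cap and the fingers above 1 N and contact force between cap and jar below 0.1 N and linear speed of cap below 0.03 m/s); the arm keeps its last pose, push and grip.
It fails at once if a bystander is shoved more than 30 mm (distance of any of timer, labels, funnel, bowl, cup, scoop from where it was at the start of the episode above 0.03 m).
It fails at once if a jar is tipped over (angle between any of jar, spice_jar's own z axis and vertical above 0.6 rad).
It also fails if it takes over 58 s, if anything falls off the work surface, if the arm or the gripper's body presses on something with over 40 N, if the wrist force passes 120 N, or if a joint passes its speed limit or range.

## Working session

There is one attempt and no reset: what is moved stays moved. The work goes in short steps, Python scripts to look and compute and a tool call to move; the robot and the scene stay as the last step left them, time stands still between calls to the robot, and variables do not carry over. Pictures are saved under pics/ and viewed, at most 10 in all, crops included, and the job is handed in when it is done.

Besides the shell and the picture viewer there is one more tool, called after "Call:" as a command line: name --pt "numbers of a row" for each row, then --argument value for the rest. jog_arm: Moves the arm, as the interface text tells. Its arguments: {"type":"object","properties":{"commands":{"type":"array","items":{"type":"array","items":{"type":"number"}}},"grip_force":{"type":"number"}},"required":["commands"]}

```bash
mkdir -p pics; ls; python3 - <<'E'
from station import *
import cv2,numpy as np
for n in("scene","top"):
    p,d=camera(n);cv2.imwrite(f"pics/{n}0.png",p[:,:,::-1]);np.savez(f"pics/{n}0.npz",p=p,d=d)
    c=calibration(n);print(n,{k:np.round(v,3).tolist() for k,v in c.items()})
s=sense();print({k:np.round(v,3).tolist() for k,v in s.items()})
E
```

```text
pics
scene {'fx': 463.897, 'fy': 463.897, 'cx': 253.065, 'cy': 187.455, 'dist': [-0.132, 0.0, 0.0, 0.0, 0.0], 'pose': [[-0.59, -0.576, 0.566, -463.157], [-0.807, 0.403, -0.431, 782.261], [0.021, -0.711, -0.703, 1260.571], [0.0, 0.0, 0.0, 1.0]]}
top {'fx': 499.219, 'fy': 499.219, 'cx': 256.586, 'cy': 198.735, 'dist': [0.037, 0.0, 0.0, 0.0, 0.0], 'pose': [[0.018, -0.999, 0.052, 397.991], [-1.0, -0.018, 0.0, 61.996], [0.001, -0.052, -0.999, 1692.125], [0.0, 0.0, 0.0, 1.0]]}
{'t': 0.1, 'joints': [64.207, 20.258, 93.623, -0.001, 66.188, -0.138], 'dq': [-0.057, -0.109, -0.083, 0.003, -0.081, 0.146], 'joint_torque': [0.001, -60.634, -34.283, 0.0, 0.004, 0.0], 'tcp_pos': [270.426, 563.014, 230.651], 'tcp_rot': [[-0.901, 0.433, -0.001], [0.433, 0.901, -0.001], [-0.0, -0.001, -1.0]], 'wrist_force': [-1.463, -0.528, -0.469], 'ft_torque': [-0.076, 0.022, -0.008], 'gripper_force': 0.0, 'opening': 85.684}
```

View pics/scene0.png

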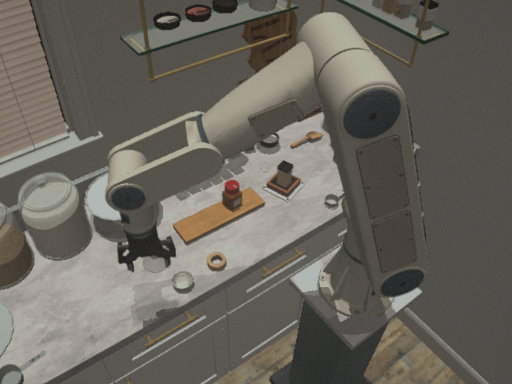

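View pics/top0.png

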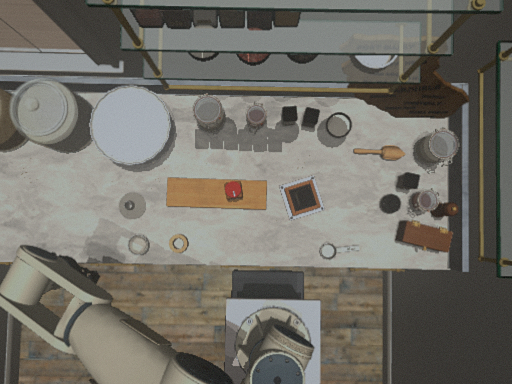

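The scene view shows the amber jar with its red cap at about (232,187), the spice jar's black lid at (286,168) in the stand, and the tray. In the top view the cap is at (233,190), the stand at (302,198), and the tray spans columns 167–267 and rows 178–210.

```bash
cat > h.py <<'E'
import cv2,numpy as np
from station import *
def load(n,i=0):
    z=np.load(f"pics/{n}{i}.npz");return z['p'],z['d'],calibration(n)
def cloud(d,c):
    h,w=d.shape;uv=np.stack(np.meshgrid(np.arange(w),np.arange(h)),-1).reshape(-1,1,2).astype(float)
    K=np.array([[c['fx'],0,c['cx']],[0,c['fy'],c['cy']],[0,0,1]]);D=np.array(c['dist'])
    n=cv2.undistortPoints(uv,K,D)[:,0];P=np.array(c['pose'])
    X=np.c_[n,np.ones(len(n))]*d.reshape(-1,1)
    return (X@P[:3,:3].T+P[:3,3]).reshape(h,w,3)
def ray(c,uv,z):
    K=np.array([[c['fx'],0,c['cx']],[0,c['fy'],c['cy']],[0,0,1]])
    n=cv2.undistortPoints(np.array(uv,float).reshape(-1,1,2),K,np.array(c['dist']))[:,0];P=np.array(c['pose'])
    r=np.c_[n,np.ones(len(n))]@P[:3,:3].T
    return P[:3,3]+r*((z-P[2,3])/r[:,2])[:,None]
def proj(c,X):
    K=np.array([[c['fx'],0,c['cx']],[0,c['fy'],c['cy']],[0,0,1]]);T=np.linalg.inv(np.array(c['pose']))
    return cv2.projectPoints(np.array(X,float).reshape(-1,1,3),cv2.Rodrigues(T[:3,:3])[0],T[:3,3],K,np.array(c['dist']))[0][:,0]
E
python3 - <<'E'
from h import *
p,d,c=load("top");W=cloud(d,c)
q,e,c2=load("scene");V=cloud(e,c2)
def rect(name,m,W):
    P=W[m];r=cv2.minAreaRect(P[:,:2].astype(np.float32));print(name,len(P),"med",np.median(P,0).round(1),"rect",np.round(r[0],1),np.round(r[1],1),round(r[2],1))
for nm,p_,W_ ,t in(("top",p,W,0),("scene",q,V,1)):
    hsv=cv2.cvtColor(p_,cv2.COLOR_RGB2HSV);z=W_[...,2];x=W_[...,0];y=W_[...,1]
    red=((hsv[...,0]<8)|(hsv[...,0]>172))&(hsv[...,1]>150)&(z>105)&(z<140)&(x>300)&(x<800)
    rect(nm+" cap",red,W_)
    print(np.percentile(z[red],[5,50,95]))
    lid=(z>98)&(z<125)&(x>300)&(x<560)&(y<0)&(y>-180); rect(nm+" lid",lid,W_);print(np.percentile(z[lid],[5,50,95]))
    st=(z>25)&(z<45)&(x>300)&(x<560)&(y<-10)&(y>-180); rect(nm+" stand35",st,W_)
    st=(z>4)&(z<45)&(x>300)&(x<560)&(y<-10)&(y>-180); rect(nm+" stand",st,W_)
    tr=(z>15)&(z<30)&(x>300)&(x<560)&(y>0)&(y<420); rect(nm+" tray",tr,W_)
a=cv2.resize(p[160:230,160:330],None,fx=4.6,fy=4.6,interpolation=cv2.INTER_CUBIC)
b=cv2.resize(q[140:200,200:330],None,fx=4.5,fy=4.5,interpolation=cv2.INTER_CUBIC)
o=np.zeros((600,790,3),np.uint8);o[:a.shape[0],:min(790,a.shape[1])]=a[:,:790];o[325:325+b.shape[0],:b.shape[1]]=b[:275]
cv2.imwrite("pics/c1.png",o[:,:,::-1])
# top-level obstacles: overhead shelf heights
z=W[...,2];x=W[...,0];y=W[...,1]
m=(z>250)&(y>-300)&(y<500)&(x>300);print("high pts x min",np.percentile(x[m],[0,1,5]),np.percentile(z[m],[1,50,99]))
E
```

```text
top cap 176 med [511.8 140.3 123.3] rect [509.2 138.3] [48.2 46.9] 68.3
[117.4258339  123.34432513 128.86036727]
top lid 214 med [494.5 -91.  106.7] rect [494.3 -91. ] [45.5 46.7] 19.4
[100.72184346 106.74599444 113.18124078]
top stand35 497 med [488.6 -85.3  31.9] rect [ 419.6 -114. ] [252.3  98.4] 19.0
top stand 1360 med [468.6 -88.7  10.3] rect [429.3 -95.1] [259.7 169.1] 0.6
top tray 2608 med [495.6 226.1  22.1] rect [425.7 209.1] [354.3 250.3] 89.1
scene cap 83 med [508.  141.5 123.7] rect [507.9 139.3] [43.9 46.3] 17.4
[118.75403117 123.65624513 128.06181902]
scene lid 127 med [487.9 -89.5 106.9] rect [488.4 -90.9] [53.2 50.9] 6.8
[ 99.26586068 106.87247745 111.16611999]
scene stand35 313 med [471.7 -73.   31.2] rect [ 433.3 -119.8] [245.2 101.3] 36.2
scene stand 783 med [455.8 -73.   17.4] rect [429.4 -94.6] [258.4 169.1] 0.0
scene tray 1900 med [484.6 243.2  22.4] rect [425.7 224.2] [390.5 250.9] 89.7
high pts x min [300.04840216 397.99129437 718.57900696] [ 278.73808243  777.2398227  1692.12544993]
```

View pics/c1.png

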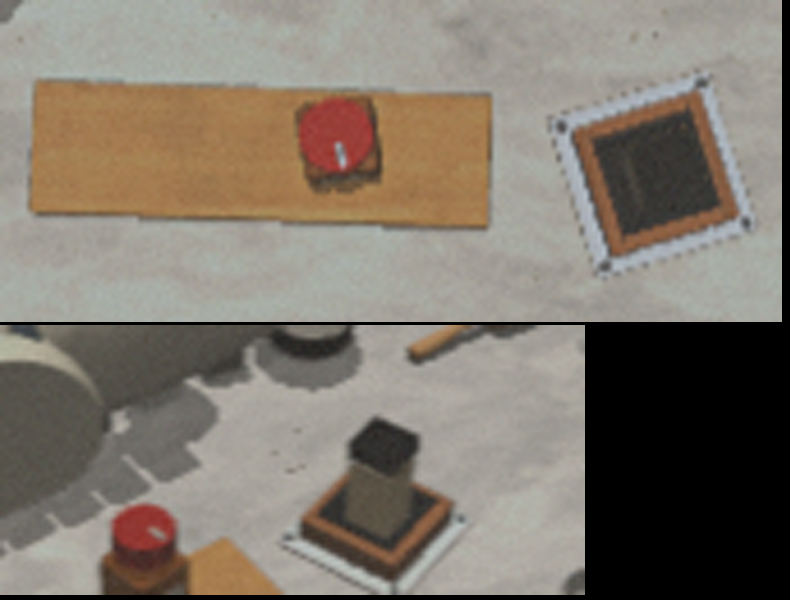

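```bash
python3 - <<'E'
from h import *
for n in("top","scene"):
    p,d,c=load(n);W=cloud(d,c);hsv=cv2.cvtColor(p,cv2.COLOR_RGB2HSV);x,y,z=np.moveaxis(W,-1,0)
    def fit(nm,m,Z):
        uv=np.argwhere(m)[:,::-1];P=ray(c,uv,Z)[:,:2].astype(np.float32)
        r=cv2.minAreaRect(P);print(n,nm,len(P),np.round(r[0],1),np.round(r[1],1),round(r[2],1),"mean",P.mean(0).round(1))
    h,s,v=[hsv[...,i].astype(int) for i in range(3)]
    near=(x>400)&(x<570)&(y<-10)&(y>-180)
    org=near&(h>3)&(h<18)&(s>110)&(z<60)
    if n=="top":
        fit("collar",org,30)
        g=near&((s>60)|(v<110)|((v>150)&(s<30)&(h>100)));fit("lid",near&(z>98),106)
        # base: blueish white
        print("center px hsv",hsv[160+27,160+124],hsv[160+60,160+150])
    else:
        fit("collar top",org&(z>22),30); fit("lid",near&(v<60)&(z>100),106)
    tr=(h>8)&(h<22)&(s>110)&(y>40)&(y<420)&(x>400)&(x<600)&(z<40);fit("tray",tr,22)
    red=((h<8)|(h>172))&(s>140)&(x>440)&(x<580)&(y>80)&(y<200)&(z>80);fit("cap",red&(z>110),123)
    wl=(x>470)&(x<545)&(y>100)&(y<180)&(z>110)&(s<110)&(v>120);print(np.argwhere(wl)[:,::-1].tolist());P=ray(c,np.argwhere(wl)[:,::-1],123);print("line",P.round(0)[:,:2].tolist())
    if n=="top":
        uv=(np.array([[560,122],[700,80],[750,225],[603,270]])+.5)/4.6-.5+160
        P=ray(c,uv,8)[:,:2].astype(np.float32);print("basecorners screws",P.round(1).tolist(),P.mean(0));print(cv2.minAreaRect(P))
        uv=(np.array([[573,127],[698,92],[739,218],[618,255]])+.5)/4.6-.5+160
        P=ray(c,uv,30)[:,:2].astype(np.float32);print("collar corners",P.round(1).tolist(),P.mean(0),cv2.minAreaRect(P))
        # jar body: dark brown
        jb=(x>440)&(x<580)&(y>80)&(y<200)&(z>30)
        fit("jar shape",jb,84)
        for lo,hi in((75,108),(30,75)):
            m=jb&(z>lo)&(z<hi);Q=W[m][:,:2].astype(np.float32);print(lo,cv2.minAreaRect(Q),len(Q))
        uv=(np.array([[297,103],[372,97],[381,182],[310,190]])+.5)/4.6-.5+160
        for zz in(90,22):print(zz,ray(c,uv,zz)[:,:2].round(1).tolist())
    else:
        m=(x>440)&(x<580)&(y>80)&(y<200)&(z>30)&(z<85);Q=W[m][:,:2].astype(np.float32);print(cv2.minAreaRect(Q),len(Q))
E
```

```text
top collar 259 [491.4 -88.7] [92.6 93.9] 19.1 mean [488.2 -87.5]
top lid 214 [494.1 -90.7] [45.3 46.5] 19.5 mean [494.  -90.8]
center px hsv [106  19 178] [ 30  17 168]
top tray 2351 [501.1 201.5] [323.9  93.2] 88.9 mean [499.5 209.6]
top cap 185 [510.2 138.8] [47.4 47.3] 1.1 mean [510.9 139.3]
[[233, 191], [234, 191], [233, 192], [234, 192], [233, 193], [234, 193], [233, 194], [234, 194], [235, 194], [234, 195], [235, 195], [234, 196]]
line [[502.0, 137.0], [502.0, 134.0], [499.0, 137.0], [499.0, 134.0], [496.0, 137.0], [496.0, 134.0], [493.0, 137.0], [493.0, 134.0], [493.0, 131.0], [490.0, 134.0], [490.0, 131.0], [487.0, 134.0]]
basecorners screws [[529.4000244140625, -20.600000381469727], [562.2999877929688, -123.0], [456.20001220703125, -161.0], [421.29998779296875, -53.70000076293945]] [492.2979  -89.57683]
((492.5235900878906, -89.83647155761719), (113.11178588867188, 112.78662872314453), 18.035987854003906)
collar corners [[524.2999877929688, -29.0], [551.2999877929688, -119.30000305175781], [460.3999938964844, -150.10000610351562], [432.0, -62.900001525878906]] [491.99762 -90
[... 620 characters left out ...]
 [44.9 46.8] 18.9 mean [488.6 -88.5]
scene tray 1571 [497.3 201. ] [328.6  97. ] 89.1 mean [494.3 221. ]
scene cap 91 [506.1 138.9] [43.3 46.9] 21.0 mean [508.4 139.5]
[[235, 180], [227, 181], [237, 181], [238, 182], [239, 184], [233, 185], [234, 185], [239, 185], [235, 186], [236, 186], [239, 186], [235, 187], [236, 187], [239, 187], [239, 188]]
line [[520.0, 115.0], [532.0, 141.0], [511.0, 112.0], [505.0, 112.0], [495.0, 115.0], [503.0, 135.0], [501.0, 132.0], [491.0, 118.0], [495.0, 132.0], [493.0, 129.0], [487.0, 121.0], [491.0, 135.0], [489.0, 132.0], [483.0, 123.0], [479.0, 126.0]]
((489.72027587890625, 126.87191772460938), (89.21461486816406, 76.78865051269531), 82.44116973876953) 204
```

Call:
jog_arm --pt "0.016 -0.0465 -0.002 0 0 -3.2 0.085" --pt "0.032 -0.093 -0.004 0 0 -6.4 0.085" --pt "0.048 -0.1395 -0.006 0 0 -9.6 0.085" --pt "0.064 -0.186 -0.008 0 0 -12.8 0.085" --pt "0.08 -0.2325 -0.01 0 0 -16 0.085" --pt "0.096 -0.279 -0.012 0 0 -19.2 0.085" --pt "0.112 -0.3255 -0.014 0 0 -22.4 0.085" --pt "0.128 -0.372 -0.016 0 0 -25.6 0.085"

```text
t: 0.9
tcp_pos: [398.7, 189.5, 215.2]
tcp_rot: [[-0.624, 0.781, 0.0], [0.781, 0.624, -0.0], [-0.0, 0.0, -1.0]]
wrist_force: [1.1, 0.5, -0.9]
opening: 85.1
gripper_force: 0.0
```

Call:
jog_arm --pt "0.0154 -0.0469 0 0 0 -3.2 0.085" --pt "0.0308 -0.0938 0 0 0 -6.4 0.085" --pt "0.0462 -0.1407 -0.005 0 0 -9.6 0.085" --pt "0.0616 -0.1876 -0.015 0 0 -12.8 0.085" --pt "0.077 -0.2345 -0.025 0 0 -16 0.085" --pt "0.0924 -0.2814 -0.035 0 0 -19.4 0.085" --pt "0.0924 -0.2814 -0.055 0 0 -19.4 0.085" --pt "0.0924 -0.2814 -0.055 0 0 -19.4 0.085"

```text
t: 1.7
tcp_pos: [489.3, -91.1, 158.0]
tcp_rot: [[-0.329, 0.944, -0.005], [0.944, 0.329, 0.001], [0.002, -0.004, -1.0]]
wrist_force: [-0.2, 0.6, -0.1]
opening: 84.9
gripper_force: 0.0
```

```bash
python3 - <<'E'
from h import *
p,d=camera("scene");cv2.imwrite("pics/s1.png",cv2.resize(p[90:240,180:380],None,fx=4,fy=4,interpolation=cv2.INTER_CUBIC)[:,:,::-1])
s=sense();print(s['tcp_pos'],s['joints'],s['tcp_rot'],s['t'])
E
```

```text
[489.64203963 -90.16848687 159.11170169] [-1.06141364e+01  1.41167598e+01  1.12714100e+02  1.31984478e-02
  5.33798026e+01 -2.98950326e+01] [[-3.30066096e-01  9.43951036e-01 -3.57976456e-03]
 [ 9.43955721e-01  3.30070992e-01  8.58953095e-04]
 [ 1.99238610e-03 -3.09562794e-03 -9.99993224e-01]] 1.75
```

View pics/s1.png

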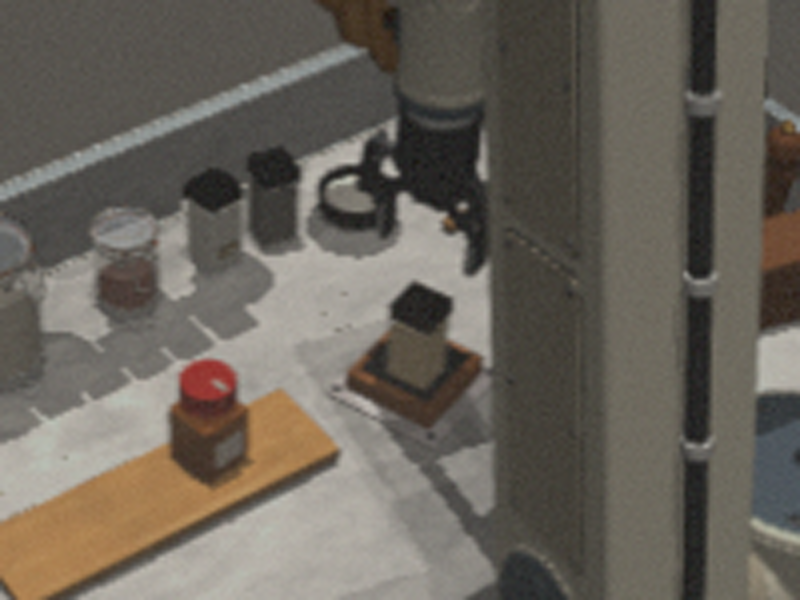

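Call:
jog_arm --pt "0 0 -0.03 0 0 0 0.085" --pt "0 0 -0.06 0 0 0 0.085" --pt "0 0 -0.085 0 0 0 0.085" --pt "0 0 -0.103 0 0 0 0.085" --pt "0 0 -0.103 0 0 0 0.06" --pt "0 0 -0.103 0 0 0 0.04" --pt "0 0 -0.103 0 0 0 0.03" --pt "0 0 -0.103 0 0 0 0.03" --grip_force 40

```text
t: 2.55
tcp_pos: [492.2, -89.8, 58.8]
tcp_rot: [[-0.331, 0.943, 0.003], [0.943, 0.331, -0.0], [-0.001, 0.002, -1.0]]
wrist_force: [0.7, 1.4, 5.0]
opening: 45.9
gripper_force: 41.4
```

Call:
jog_arm --pt "0 0 0 0 0 0 0.03" --pt "0 0 0.015 0 0 0 0.03" --pt "0 0 0.04 0 0 0 0.03" --pt "0 0 0.07 0 0 0 0.03" --pt "0 0 0.1 0 0 0 0.03" --pt "0 0 0.13 0 0 0 0.03" --pt "0 0.01 0.155 0 0 0 0.03" --pt "0 0.03 0.16 0 0 0 0.03"

```text
t: 3.35
tcp_pos: [492.6, -60.8, 221.0]
tcp_rot: [[-0.33, 0.944, 0.006], [0.944, 0.33, -0.001], [-0.003, 0.005, -1.0]]
wrist_force: [0.7, 0.7, -0.8]
opening: 45.6
gripper_force: 41.4
```

```bash
python3 - <<'E'
from h import *
for n in("scene","top"):
    p,d=camera(n);np.savez(f"pics/{n}1.npz",p=p,d=d)
s=sense();print(s['tcp_pos'],s['wrist_force'],s['opening'])
p,d,c=load("scene",1)
a=cv2.resize(p[110:210,200:330],None,fx=4.5,fy=4.5,interpolation=cv2.INTER_CUBIC)
cv2.imwrite("pics/s2.png",a[:,:,::-1])
E
```

```text
[491.49419721 -58.88129584 219.12133187] [ 0.10509801 -0.49199138 -1.94831496] 45.50646842559303
```

View pics/s2.png

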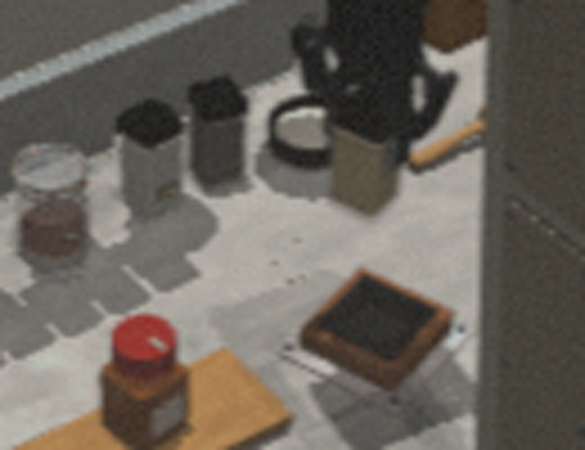

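The jar is held upright, clear of the empty stand, whose pocket shows around (378,318) in the crop. Next I carry it to the left end of the tray.

Call:
jog_arm --pt "0.001 0.042 0 0 0 0 0.03" --pt "0.002 0.084 0 0 0 0 0.03" --pt "0.003 0.126 0 0 0 0 0.03" --pt "0.004 0.168 0 0 0 0 0.03" --pt "0.005 0.21 0 0 0 0 0.03" --pt "0.006 0.252 0 0 0 0 0.03" --pt "0.007 0.294 0 0 0 0 0.03" --pt "0.0085 0.335 0 0 0 0 0.03"

```text
t: 4.25
tcp_pos: [499.1, 276.1, 216.9]
tcp_rot: [[-0.332, 0.943, -0.001], [0.943, 0.332, -0.001], [-0.001, -0.001, -1.0]]
wrist_force: [-0.2, -0.1, -1.4]
opening: 45.4
gripper_force: 41.5
```

Call:
jog_arm --pt "0 0 -0.03 0 0 0 0.03" --pt "0 0 -0.065 0 0 0 0.03" --pt "0 0 -0.1 0 0 0 0.03" --pt "0 0 -0.12 0 0 0 0.03" --pt "0 0 -0.135 0 0 0 0.03" --pt "0 0 -0.142 0 0 0 0.03" --pt "0 0 -0.142 0 0 0 0.03" --pt "0 0 -0.142 0 0 0 0.03"

```text
t: 5.05
tcp_pos: [500.2, 275.2, 76.1]
tcp_rot: [[-0.331, 0.944, 0.001], [0.944, 0.331, 0.001], [0.0, 0.001, -1.0]]
wrist_force: [0.6, 0.5, -0.7]
opening: 45.8
gripper_force: 41.5
```

```bash
python3 - <<'E'
from h import *
s=sense();print(s['tcp_pos'],s['wrist_force'],s['opening'],s['t'])
# refine pocket from lifted view (arm absent from stand in scene1/top1?)
for n in("scene","top"):
    p,d,c=load(n,1);W=cloud(d,c);x,y,z=np.moveaxis(W,-1,0);hsv=cv2.cvtColor(p,cv2.COLOR_RGB2HSV);h,s_,v=[hsv[...,i].astype(int) for i in range(3)]
    near=(x>400)&(x<580)&(y<-10)&(y>-180)&(z<60)
    m=near&(z>24)&(z<45);uv=np.argwhere(m)[:,::-1]
    Q=W[m][:,:2].astype(np.float32);print(n,"z30",len(Q),cv2.minAreaRect(Q))
    org=near&(h>3)&(h<18)&(s_>110)&(z>24);Q=ray(c,np.argwhere(org)[:,::-1],30)[:,:2].astype(np.float32);print("org",len(Q),cv2.minAreaRect(Q))
    f=near&(z<22)&(np.hypot(x-491,y+89)<34);Q=W[f][:,:2].astype(np.float32);print("floor",len(Q),np.median(z[f]) if f.any() else 0,cv2.minAreaRect(Q) if f.any() else 0)
E
```

```text
[500.18284336 275.16672968  76.11592612] [ 0.58656939  0.46474835 -0.74500551] 45.781814022603314 5.05
scene z30 350 ((488.8443603515625, -89.70565795898438), (100.9234848022461, 106.66643524169922), 17.786863327026367)
org 50 ((488.34112548828125, -89.2806396484375), (92.8560562133789, 92.30887603759766), 17.468006134033203)
floor 93 10.69016372334113 ((500.2276306152344, -99.61988830566406), (53.3549919128418, 40.87504959106445), 21.490291595458984)
top z30 122 ((448.83984375, -96.63514709472656), (100.730224609375, 41.33926773071289), 83.47008514404297)
org 14 ((456.2807312011719, -98.65941619873047), (93.40363311767578, 19.709566116333008), 86.93701171875)
floor 9 7.687682517510666 ((463.7804870605469, -76.16506958007812), (14.845053672790527, 6.100762367248535), 63.40515899658203)
```

Call:
jog_arm --pt "0 0 -0.003 0 0 0 0.03" --pt "0 0 -0.005 0 0 0 0.03" --pt "0 0 -0.006 0 0 0 0.03" --pt "0 0 -0.006 0 0 0 0.03"

```text
t: 5.45
tcp_pos: [500.2, 275.4, 70.7]
tcp_rot: [[-0.331, 0.944, 0.001], [0.944, 0.331, 0.001], [0.0, 0.002, -1.0]]
wrist_force: [-0.8, -1.7, 10.2]
opening: 45.6
gripper_force: 41.6
```

Call:
jog_arm --pt "0 0 0 0 0 0 0.05" --pt "0 0 0 0 0 0 0.07" --pt "0 0 0 0 0 0 0.085" --pt "0 0 0 0 0 0 0.085" --pt "0 0 0.03 0 0 0 0.085" --pt "0 0 0.06 0 0 0 0.085" --pt "0 0 0.09 0 0 0 0.085" --pt "0 0 0.13 0 0 0 0.085"

```text
t: 6.25
tcp_pos: [498.6, 274.5, 199.3]
tcp_rot: [[-0.331, 0.944, -0.002], [0.944, 0.331, -0.001], [-0.0, -0.003, -1.0]]
wrist_force: [-0.4, 0.2, -1.1]
opening: 85.0
gripper_force: 0.0
```

```bash
python3 - <<'E'
from h import *
for n in("scene","top"):
    p,d=camera(n);np.savez(f"pics/{n}2.npz",p=p,d=d)
p,d,c=load("scene",2)
q=load("top",2)[0]
a=cv2.resize(p[130:250,160:330],None,fx=4.6,fy=2.6*0+4.6,interpolation=cv2.INTER_CUBIC)[:,:790]
cv2.imwrite("pics/s3.png",a[:,:,::-1])
for n in("scene","top"):
    p,d,c=load(n,2);W=cloud(d,c);x,y,z=np.moveaxis(W,-1,0);hsv=cv2.cvtColor(p,cv2.COLOR_RGB2HSV);h,s_,v=[hsv[...,i].astype(int) for i in range(3)]
    near=(x>400)&(x<580)&(y<-10)&(y>-180)&(z<60)
    org=near&(h>3)&(h<18)&(s_>110)&(z>24);Q=ray(c,np.argwhere(org)[:,::-1],30)[:,:2].astype(np.float32);print(n,"org",len(Q),cv2.minAreaRect(Q) if len(Q) else 0)
    m=near&(z>24)&(z<45);Q=W[m][:,:2].astype(np.float32);print("z30",len(Q),cv2.minAreaRect(Q) if len(Q) else 0)
    lid=(x>440)&(x<560)&(y>230)&(y<320)&(z>108)&(z<130);Q=W[lid];print("lid",len(Q),np.median(Q,0))
    red=((h<8)|(h>172))&(s_>140)&(x>440)&(x<580)&(y>80)&(y<200)&(z>110);Q=ray(c,np.argwhere(red)[:,::-1],123)[:,:2].astype(np.float32);print("cap",len(Q),cv2.minAreaRect(Q) if len(Q) else 0)
E
```

```text
scene org 124 ((486.7415771484375, -88.31398010253906), (93.56023406982422, 95.0001220703125), 18.58226776123047)
z30 351 ((489.69915771484375, -90.66902160644531), (102.0343017578125, 107.15267181396484), 18.912830352783203)
lid 175 [495.74076379 274.03368336 118.4089185 ]
cap 97 ((508.138427734375, 137.6817169189453), (45.655616760253906, 45.20411682128906), 55.08954620361328)
top org 245 ((491.5102233886719, -88.69981384277344), (92.79270935058594, 93.93429565429688), 19.101150512695312)
z30 531 ((493.0881042480469, -88.72147369384766), (97.47354888916016, 98.19725799560547), 18.35154914855957)
lid 0 [nan nan nan]
cap 190 ((510.2503967285156, 138.8234100341797), (47.37130355834961, 47.25611114501953), 1.118386149406433)
  return _methods._mean(a, axis=axis, dtype=dtype,
  ret = um.true_divide(
```

View pics/s3.png

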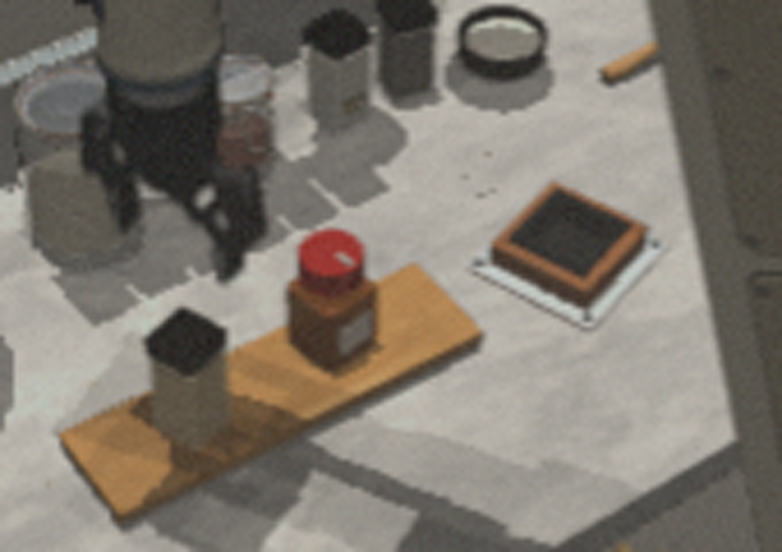

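Spice jar stands upright on the tray at (188,380) in the crop; amber cap is at (330,260), pocket at (570,235). Next is gripping the amber jar's cap.

Call:
jog_arm --pt "0.003 -0.045 0 0 0 -3 0.085" --pt "0.006 -0.09 0 0 0 -6 0.085" --pt "0.01 -0.1362 0 0 0 -8.5 0.085" --pt "0.01 -0.1362 -0.03 0 0 -8.5 0.085" --pt "0.01 -0.1362 -0.06 0 0 -8.5 0.085" --pt "0.01 -0.1362 -0.06 0 0 -8.5 0.085"

```text
t: 6.95
tcp_pos: [506.8, 137.5, 135.8]
tcp_rot: [[-0.187, 0.982, -0.006], [0.982, 0.187, -0.002], [-0.001, -0.007, -1.0]]
wrist_force: [-0.8, -0.5, 0.0]
opening: 85.1
gripper_force: 0.0
```

```bash
python3 - <<'E'
from h import *
s=sense();print(s['tcp_pos'],s['joints'])
p,d=camera("top");np.savez(f"pics/top3.npz",p=p,d=d)
c=calibration("top");W=cloud(d,c);x,y,z=np.moveaxis(W,-1,0)
lid=(x>440)&(x<560)&(y>230)&(y<320)&(z>110)&(z<130);Q=ray(c,np.argwhere(lid)[:,::-1],119)[:,:2].astype(np.float32);print("lid",len(Q),Q.mean(0),cv2.minAreaRect(Q))
E
```

```text
[506.82394533 137.52675567 135.80486766] [ 1.50188221e+01  1.83005151e+01  1.10425252e+02 -1.61156946e-03
  5.16529290e+01  4.23155791e+00]
lid 213 [502.2346  272.91302] ((502.2693786621094, 273.0689392089844), (46.088382720947266, 46.74435806274414), 19.58983612060547)
```

Call:
jog_arm --pt "-0.001 0 -0.015 0 0 0 0.085" --pt "-0.001 0 -0.03 0 0 0 0.085" --pt "-0.001 0 -0.045 0 0 0 0.085" --pt "-0.001 0 -0.045 0 0 0 0.085" --pt "-0.001 0 -0.045 0 0 0 0.065" --pt "-0.001 0 -0.045 0 0 0 0.045" --pt "-0.001 0 -0.045 0 0 0 0.035" --pt "-0.001 0 -0.045 0 0 0 0.035" --grip_force 70

```text
t: 7.8
tcp_pos: [509.2, 139.1, 95.8]
tcp_rot: [[-0.188, 0.982, 0.002], [0.982, 0.188, 0.001], [0.0, 0.002, -1.0]]
wrist_force: [-2.5, 0.1, 8.9]
opening: 50.7
gripper_force: 70.8
```

Call:
jog_arm --pt "0 0 0.005 0 0 0 0.035" --pt "0 0 0.025 0 0 0 0.035" --pt "0 0 0.05 0 0 0 0.035" --pt "0 0 0.08 0 0 0 0.035" --pt "0 0 0.08 0 0 0 0.035"

```text
t: 8.3
tcp_pos: [510.8, 139.4, 178.2]
tcp_rot: [[-0.188, 0.982, 0.006], [0.982, 0.188, 0.002], [0.001, 0.006, -1.0]]
wrist_force: [1.2, 0.6, -3.4]
opening: 50.1
gripper_force: 73.9
```

Call:
jog_arm --pt "-0.003 -0.04 0 0 0 1.3 0.035" --pt "-0.006 -0.08 0 0 0 2.6 0.035" --pt "-0.009 -0.12 0 0 0 3.9 0.035" --pt "-0.012 -0.16 0 0 0 5.2 0.035" --pt "-0.015 -0.2 0 0 0 6.5 0.035" --pt "-0.018 -0.2278 0 0 0 7.9 0.035" --pt "-0.018 -0.2278 0 0 0 7.9 0.035" --pt "-0.018 -0.2278 0 0 0 7.9 0.035"

```text
t: 9.1
tcp_pos: [489.8, -89.4, 173.5]
tcp_rot: [[-0.319, 0.948, -0.001], [0.948, 0.319, 0.0], [0.001, -0.001, -1.0]]
wrist_force: [0.6, 0.9, -3.6]
opening: 50.5
gripper_force: 73.9
```

```bash
python3 - <<'E'
from h import *
s=sense();print(s['tcp_pos'],s['opening'],s['wrist_force'],s['t'])
for n in("scene","top"):
    p,d=camera(n);np.savez(f"pics/{n}4.npz",p=p,d=d)
p,d,c=load("scene",4);W=cloud(d,c);x,y,z=np.moveaxis(W,-1,0)
# faces of jar body at z 105..160 ; underside ~102
m=(abs(x-490)<60)&(abs(y+89)<60)&(z>108)&(z<165)
Q=W[m];print(len(Q),Q.min(0),Q.max(0))
# edges as model: fit square of 54 by PCA of two faces: two-line RANSAC via angle scan
best=[]
for a in np.arange(0,90,1.):
    u=np.array([np.cos(np.radians(a)),np.sin(np.radians(a))]);v=np.array([-u[1],u[0]])
    A=Q[:,:2]-[490,-89]; pu=A@u;pv=A@v
    # distance to outermost faces
    f=lambda o:np.minimum(np.minimum(abs(abs(pu-o[0])-27),abs(abs(pv-o[1])-27)),6).sum()
    from scipy.optimize import minimize
    r=min((minimize(f,[i,j],method='Nelder-Mead') for i in(-4,3)for j in(-3,4)),key=lambda r:r.fun)
    best.append((r.fun/len(Q),a,(r.x[0]*u+r.x[1]*v+[490,-89]).round(1).tolist()))
print(sorted(best)[:6])
u,v_=proj(c,[[490,-89,125]])[0].astype(int);print(u,v_)
cv2.imwrite("pics/s4.png",cv2.resize(p[v_-50:v_+50,u-65:u+55],None,fx=6,fy=6,interpolation=cv2.INTER_CUBIC)[:,:,::-1])
E
```

```text
[489.81521661 -89.40152255 173.51066814] 50.49914173063165 [ 0.6132901   0.92577881 -3.58851087] 9.1
220 [ 451.54622159 -120.85238669  108.36934376] [508.25882725 -55.7841674  164.94452312]
[(np.float64(1.6702836882400707), np.float64(16.0), [488.4, -92.1]), (np.float64(1.6772571567604266), np.float64(15.0), [488.3, -92.0]), (np.float64(1.677740588861728), np.float64(17.0), [488.6, -91.9]), (np.float64(1.7047596979944852), np.float64(14.0), [488.3, -92.1]), (np.float64(1.7073714988013733), np.float64(18.0), [488.7, -91.8]), (np.float64(1.740267916915695), np.float64(19.0), [488.6, -91.9])]
285 162
```

View pics/s4.png

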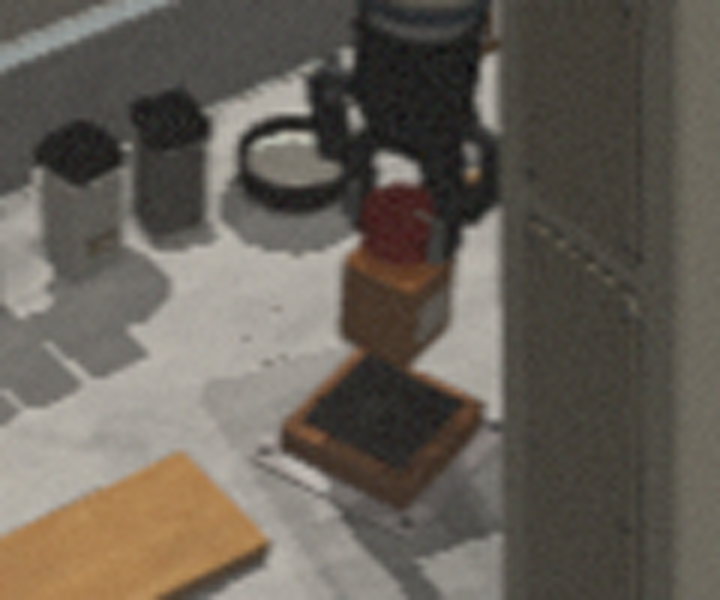

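The jar hangs level by its cap at (400,290) in the crop, just above the pocket at (380,410).

```bash
python3 - <<'E'
from h import *
from scipy.optimize import minimize
def edges(p,c,corner3d,guess,name):
    # fit yaw,x,y: maximise blurred gradient across projected visible model edges
    g=cv2.GaussianBlur(p.astype(np.float32),(0,0),.8)
    G=np.sqrt(sum(cv2.Sobel(g[...,k],cv2.CV_32F,1,0)**2+cv2.Sobel(g[...,k],cv2.CV_32F,0,1)**2 for k in range(3)));G=np.minimum(G,np.percentile(G,97))
    def f(q):
        a=np.radians(q[2]);R=np.array([[np.cos(a),-np.sin(a),0],[np.sin(a),np.cos(a),0],[0,0,1]])
        P=corner3d@R.T+[q[0],q[1],0];uv=proj(c,P).astype(np.float32)
        return -cv2.remap(G,uv[:,0],uv[:,1],cv2.INTER_LINEAR).mean()
    r=min((minimize(f,np.array(guess)+[dx,dy,da],method='Nelder-Mead',options=dict(initial_simplex=np.array(guess)+[dx,dy,da]+np.array([[0,0,0],[3,0,0],[0,3,0],[0,0,4]]))) for dx in(-3,0,3) for dy in(-3,0,3) for da in(-4,0,3)),key=lambda r:r.fun)
    print(name,r.x.round(1),round(r.fun,1),"guess",round(f(guess),1))
def seg(a,b,n=40):return np.linspace(a,b,n)
def sq(w,z,sides=(0,1,2,3)):
    k=np.array([[-1,-1],[1,-1],[1,1],[-1,1]])*w/2;k=np.c_[k,np.full(4,z)];return np.vstack([seg(k[i],k[(i+1)%4]) for i in sides])
collar=np.vstack([sq(98,30),sq(124,2)])
collart=sq(98,30)
for i in(2,):
    for n in("scene","top"):
        p,d,c=load(n,i)
        edges(p,c,sq(98,30),[490,-89,18.7],n+" collar")
        edges(p,c,sq(58,35),[490,-89,18.7],n+" pocket")
p,d,c=load("scene",4)
zb=sense()['tcp_pos'][2]-95.8+22
print(zb)
# visible faces: camera at -x,+y side: -x face (side 3) and +y face (side 2)
v=np.array([-27,27,0.])
body=np.vstack([sq(54,zb,(2,3)),sq(54,zb+68,(2,3))]+[seg(np.array([a,b,zb]),np.array([a,b,zb+68])) for a,b in((-27,27),(-27,-27),(27,27))])
edges(p,c,body,[490,-90,16.5],"scene jar")
p,d,c=load("scene",2)
body[:,2]+=22-zb
edges(p,c,body,[509,139,10],"scene jar on tray")
p,d,c=load("top",0);edges(p,c,np.vstack([sq(54,90)]),[509,139,10],"top jar on tray")
E
```

```text
scene collar [479.9 -80.4  17.8] -280.6 guess -248.8
scene pocket [511.6 -99.6  19.8] -203.1 guess -77.8
top collar [491.3 -88.7  18.1] -322.4 guess -318.6
top pocket [504.1 -61.9 -73. ] -201.0 guess -35.8
99.93494594622659
scene jar [485.1 -89.3  30.8] -222.6 guess -201.5
scene jar on tray [508.4 137.8  18.2] -214.8 guess -202.5
top jar on tray [516.3 137.1   1.1] -222.2 guess -186.4
```

Call:
jog_arm --pt "0 0 -0.02 0 0 0.8 0.035" --pt "0 0 -0.04 0 0 0.8 0.035" --pt "0 0 -0.055 0 0 0.8 0.035" --pt "0 0 -0.06 0 0 0.8 0.035" --pt "0 0 -0.064 0 0 0.8 0.035" --pt "0 0 -0.068 0 0 0.8 0.035" --pt "0 0 -0.071 0 0 0.8 0.035" --pt "0 0 -0.071 0 0 0.8 0.035"

```text
t: 10.0
tcp_pos: [490.6, -89.0, 103.3]
tcp_rot: [[-0.335, 0.942, 0.0], [0.942, 0.335, -0.0], [-0.0, 0.0, -1.0]]
wrist_force: [-0.1, 0.6, -3.4]
opening: 50.2
gripper_force: 73.8
```

Call:
jog_arm --pt "0 0 -0.004 0 0 0 0.035" --pt "0 0 -0.008 0 0 0 0.035" --pt "0 0 -0.012 0 0 0 0.035" --pt "0 0 -0.015 0 0 0 0.035" --pt "0 0 -0.018 0 0 0 0.035" --pt "0 0 -0.018 0 0 0 0.035"

```text
t: 10.6
tcp_pos: [490.2, -89.0, 84.8]
tcp_rot: [[-0.335, 0.942, -0.001], [0.942, 0.335, 0.0], [0.0, -0.001, -1.0]]
wrist_force: [-0.3, -0.5, -3.5]
opening: 50.4
gripper_force: 73.8
```

Call:
jog_arm --pt "0 0 -0.001 0 0 0 0.035" --pt "0 0 -0.002 0 0 0 0.035" --pt "0 0 -0.002 0 0 0 0.035" --pt "0 0 -0.002 0 0 0 0.035"

```text
t: 11.0
tcp_pos: [490.8, -89.2, 84.0]
tcp_rot: [[-0.335, 0.942, 0.001], [0.942, 0.335, -0.0], [-0.0, 0.0, -1.0]]
wrist_force: [-2.0, 0.6, 5.8]
opening: 49.8
gripper_force: 75.0
```

Call:
jog_arm --pt "0 0 0 0 0 0 0.035" --pt "0 0 0 0 0 6 0.035" --pt "0 0 0 0 0 12 0.035" --pt "0 0 0 0 0 18 0.035" --pt "0 0 0 0 0 24 0.035" --pt "0 0 0 0 0 30 0.035" --pt "0 0 0 0 0 36 0.035" --pt "0 0 0 0 0 42 0.035" --grip_force 90

```text
t: 11.8
tcp_pos: [491.4, -89.2, 84.2]
tcp_rot: [[-0.881, 0.473, 0.002], [0.473, 0.881, -0.0], [-0.002, 0.001, -1.0]]
wrist_force: [-2.0, 0.8, 6.6]
opening: 50.1
gripper_force: 92.4
```

```bash
python3 - <<'E'
from station import *
s=sense();print(s['tcp_pos'],s['joints'],s['ft_torque'],s['wrist_force'],s['opening'])
E
```

```text
[491.37717475 -89.17841948  84.24964326] [-1.04610849e+01  2.06778715e+01  1.15770773e+02  5.36494821e-03
  4.34474941e+01 -7.22397733e+01] [ 0.01245536  0.28040541 -0.11905373] [-1.95604995  0.77099121  6.62294123] 50.0602054390084
```

Call:
jog_arm --pt "0 0 0 0 0 6 0.035" --pt "0 0 0 0 0 12 0.035" --pt "0 0 0 0 0 18 0.035" --pt "0 0 0 0 0 24 0.035" --pt "0 0 0 0 0 30 0.035" --pt "0 0 0 0 0 36 0.035" --pt "0 0 0 0 0 41 0.035" --pt "0 0 0 0 0 41 0.035"

```text
t: 12.6
tcp_pos: [491.4, -89.5, 84.4]
tcp_rot: [[-0.975, -0.22, 0.002], [-0.22, 0.975, -0.001], [-0.002, -0.001, -1.0]]
wrist_force: [-0.2, -2.4, 7.7]
opening: 50.2
gripper_force: 92.6
```

```bash
python3 - <<'E'
from h import *
s=sense();print(s['tcp_pos'],s['joints'],s['ft_torque'],s['wrist_force'],s['opening'])
p,d=camera("scene");np.savez("pics/scene5.npz",p=p,d=d)
cv2.imwrite("pics/s5.png",cv2.resize(p[130:210,240:330],None,fx=7,fy=7,interpolation=cv2.INTER_CUBIC)[:,:,::-1])
E
```

```text
[491.44380112 -89.54288328  84.37654597] [-1.04762392e+01  2.06678578e+01  1.15763189e+02 -4.67068899e-02
  4.34480697e+01 -1.13177802e+02] [-0.3633844   0.23093313  0.07017034] [-0.22100375 -2.36092947  7.68654049] 50.17325348829091
```

View pics/s5.png

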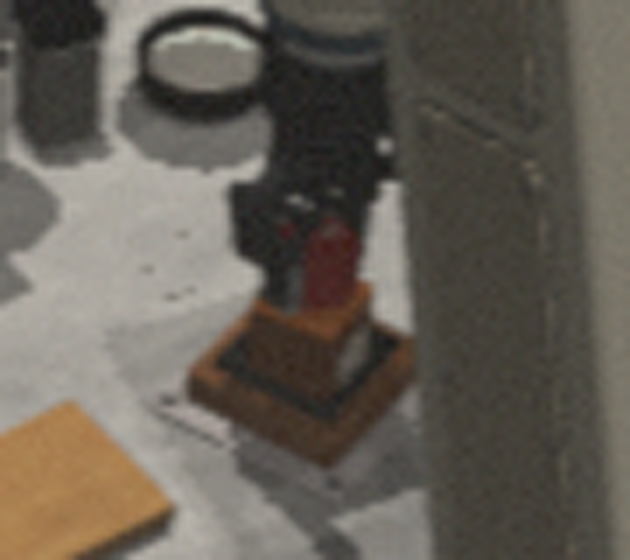

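Jar is down in the pocket at (320,340), square with the collar, while the gripper has turned. Next, lift straight.

Call:
jog_arm --pt "0 0 0.004 0 0 0 0.035" --pt "0 0 0.008 0 0 0 0.035" --pt "0 0 0.012 0 0 0 0.035" --pt "0 0 0.012 0 0 0 0.035" --pt "0 0 0.012 0 0 0 0.035"

```text
t: 13.15
tcp_pos: [490.8, -89.0, 95.5]
tcp_rot: [[-0.976, -0.217, 0.001], [-0.217, 0.976, -0.0], [-0.001, -0.0, -1.0]]
wrist_force: [0.4, -1.2, -0.5]
opening: 49.8
gripper_force: 93.1
```

Call:
jog_arm --pt "0 0 0.006 0 0 0 0.035" --pt "0 0 0.013 0 0 0 0.035" --pt "0 0 0.02 0 0 0 0.035" --pt "0 0 0.028 0 0 0 0.035" --pt "0 0 0.035 0 0 0 0.035" --pt "0 0 0.037 0 0 0 0.035" --pt "0 0 0.037 0 0 0 0.035" --pt "0 0 0.037 0 0 0 0.035"

```text
t: 13.95
tcp_pos: [490.4, -89.0, 132.2]
tcp_rot: [[-0.976, -0.217, -0.0], [-0.217, 0.976, 0.0], [0.0, 0.0, -1.0]]
wrist_force: [0.3, 0.4, -0.6]
opening: 49.9
gripper_force: 93.1
```

Call:
jog_arm --pt "0 0 0 0 0 0 0.035" --pt "0 0 0 0 0 0 0.035" --pt "0 0 0 0 0 0 0.035" --pt "0 0 0 0 0 0 0.035" --pt "0 0 0 0 0 0 0.035"

```text
t: 14.45
tcp_pos: [490.5, -89.0, 132.2]
tcp_rot: [[-0.976, -0.217, -0.0], [-0.217, 0.976, 0.0], [0.0, 0.0, -1.0]]
wrist_force: [-0.1, 1.2, -0.5]
opening: 50.0
gripper_force: 93.1
```

```bash
python3 - <<'E'
from h import *
s=sense();print(s['tcp_pos'],s['dq'],s['wrist_force'],s['opening'])
p,d=camera("scene")
cv2.imwrite("pics/s6.png",cv2.resize(p[120:230,180:330],None,fx=5,fy=5,interpolation=cv2.INTER_CUBIC)[:,:,::-1])
E
```

```text
[490.50111894 -89.00586933 132.21561732] [ 0.06332271 -0.08085089 -0.1013149  -0.00532301  0.03526285  0.02957412] [-0.09205837  1.17641495 -0.47141633] 49.979425689279445
```

View pics/s6.png

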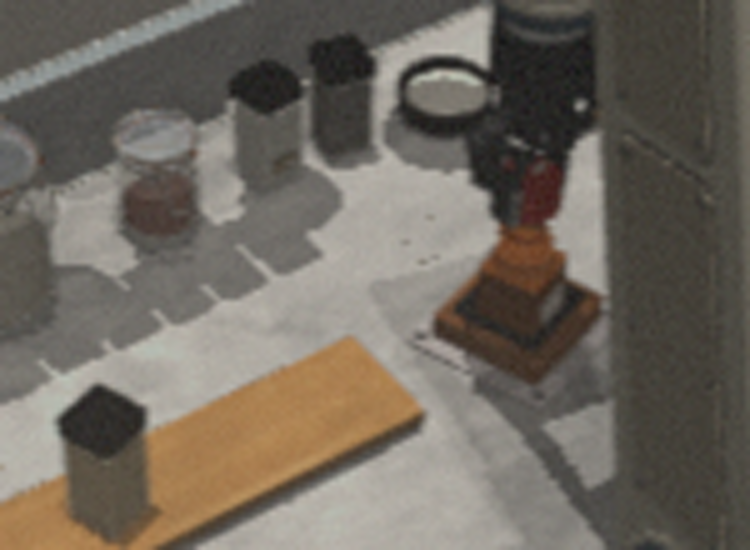

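The cap is held at (540,190), clear of the open neck at (525,240). The jar is in the stand and the spice jar is upright on the tray.

```bash
python3 -c "
from station import *
print(hand_in())"
```

```text
the job is handed in; nothing more can be done
None
```

The job is handed in at about 14.5 s: the spice jar stands on the tray, the amber jar is down in the stand, and the gripper holds the freed red cap about 30 mm above its mouth; the hand-in returned no verdict.

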